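# Open the nut drawer and scoop nuts into the bowl on the scale

### The job

Pull the drawer with the green front all the way out to its stop, then use the scoop with the red handle to bring at least three of the nuts in one scoopful from the drawer to the steel bowl on the scale. Leave the drawer fully open and the bowl standing on the scale, put the scoop back upright on the bare worktop with no nut left in it or spilled (spare nuts stay in the drawer), never touch the nuts with the fingers, and do not shift or knock over anything else.

Things in the scene. Friction and masses are not known exactly. Their poses are not given: they have to be found in the camera images.
- cabinet: White counter-top drawer cabinet, 280 deep (x) x 170 wide (y) x 150 high, wooden top, fixed. Origin: middle of the front edge of its underside, x pointing to its back. Its front, with the one drawer, faces -x. It may stand left or right, turned a little. Fixed stock on its top, 165 or more behind the front edge, rises to 240.
- nut_drawer (a joint): Slide of the drawer with the green front: 0 = shut, grows as it is pulled out along the cabinet's -x, 0.21 m = at its stop. It may start a little ajar. Its front panel is 15 thick and 164 wide, its top edge 135 above the worktop. At the stop the last 5 mm of the drawer's inside stay under the cabinet's top, whose front edge is straight above the cabinet's origin.
- nut_drawer_handle (a point): Middle of the drawer's handle: a steel bar 11 thick and 100 long along the cabinet's y, its axis 35 in front of the front panel and 111 above the worktop (39 below the cabinet's top). It moves with the drawer; axes as the cabinet's.
- nut_drawer_in (a point): Middle of the front edge of the drawer's flat inner floor, at the foot of the front panel's inside, 61 above the worktop. Inside, the drawer reaches 215 from here along the cabinet's +x and is 116 wide (y); side and back walls are 6 thick and rise 55 above the floor. It moves with the drawer; axes as the cabinet's.
- nut0: Macadamia nut in its brown shell: a ball 28 across, 11 g. Origin: its centre. It starts in the front part of the drawer; all six are alike.
- nut1: Macadamia nut in its brown shell: a ball 28 across, 11 g. Origin: its centre. It starts in the front part of the drawer; all six are alike.
- nut2: Macadamia nut in its brown shell: a ball 28 across, 11 g. Origin: its centre. It starts in the front part of the drawer; all six are alike.
- nut3: Macadamia nut in its brown shell: a ball 28 across, 11 g. Origin: its centre. It starts in the front part of the drawer; all six are alike.
- nut4: Macadamia nut in its brown shell: a ball 28 across, 11 g. Origin: its centre. It starts in the front part of the drawer; all six are alike.
- nut5: Macadamia nut in its brown shell: a ball 28 across, 11 g. Origin: its centre. It starts in the front part of the drawer; all six are alike.
- scoop: Flat-bottomed aluminium scoop, 100 g, standing upright on the worktop. Floor 70 long (x), 92 wide (y), 2.5 thick; side walls 3 thick, 30 high; back wall 34 high; open mouth towards its +x (edge at x = +35). Upright red square handle 20 x 20 behind the back wall, axis at x = -48, from 12 to 160 above the underside. Origin: centre of the floor's underside; z up.
- scoop_in (a point): Centre of the scoop's inner floor, 2.5 above the scoop's origin; axes as the scoop's.
- scoop_grip (a point): Point on the axis of the scoop's red handle 138 above its underside, 22 below the handle's top; axes as the scoop's.
- bowl: Loose steel mixing bowl, rim 190 across, foot 86 across, 70 high, wall 4, 450 g, standing on the scale's pan. Origin: centre of its underside.
- scale_pan (a point): Centre of the top of the scale's flat steel pan (170 x 180, 45 above the worktop). The grey scale is fixed; its display, 95 high, stands behind the pan, from 95 to 145 along +x from this point.
- mug: Red mug 82 across, 95 high, with a handle reaching 78 from its axis; a bystander. Origin: centre of its underside.
- flask: Grey drinking flask 72 across, 235 high; a bystander. Origin: centre of its underside.
- milk_jug: White plastic milk jug, 85 square, 216 high, red cap; a bystander. Origin: centre of its underside.
- jar: Glass jar with a brass lid, 76 across, 110 high; a bystander. Origin: centre of its underside.
- tin: Yellow tin, 66 across, 70 high; a bystander. Origin: centre of its underside.
- marker: Yellow marker pen 140 long, 13 thick, lying on the worktop in front of the robot, beside a fixed notebook 12 thick; a bystander. Origin: underside of its middle.
Not all that is in view belongs to the job. What is shaped like the scoop but blue or orange is not meant.

How it is judged:
By the outcome, as a careful person would: the job done as asked, in the order asked, and still so for the second after the job is handed in, with the robot touching nothing.
It also fails if it takes over 72 s, if anything falls off the work surface, if the arm or the gripper's body presses on something with over 40 N, if the wrist force passes 120 N, or if a joint passes its speed limit or range.

### The arm

A 6-joint arm with a two-finger parallel gripper is mounted at the origin on the work surface. World frame = base frame: x ahead of the robot, y to its left, z up, the work surface at z = 0. Lengths are in mm, angles in degrees, forces in N, time in s.
With the tool pointing down it reaches from about 350 to 850 mm from the base axis. Payload 8.1 kg.
Tool frame: the origin (TCP) lies midway between the tips of the shut fingers; the grasp point (between the pads) lies 19 mm behind it; z points along the fingers, y is the line along which they close (so a half turn about z gives the same grasp; the last joint's range is limited). The gripper opens to 85 mm and grips with 20 to 120 N. Pads are 22 mm wide; open, the fingers measure 114 mm over their backs; the gripper's body (76 mm by 85 mm) begins 54 mm behind the grasp point. The pads swing forward as they close: fully open they stand 13 mm farther back than shut.
Start: joints at [66.497, 7.471, 85.268, -0, 87.261, -4.893], TCP at [191.45, 568.641, 231.292] pointing down, gripper open.
Joint ranges: [-169.43, 169.43], [-51.17, 129.36], [1.28, 143.12], [-76.62, 256.62], [0, 156.53], [-152.29, 152.29]. Speed limits (degrees/s): [136.94, 136.94, 159.86, 180, 180, 180].

### API

Orientations are given as [roll, pitch, yaw] about the fixed x, y, z axes, in that order (R = Rz(yaw) Ry(pitch) Rx(roll)).
In Python, from bench import sensors, optics, r gives the robot as it stands.
- The arm moves only by the tool apply_moves, never from a script. Its argument "targets" is a list of rows, each a list of 7 numbers: the shift along the tool's x, y, z in mm, then the turn, a rotation vector about the tool's x, y, z in rad, then the closure, from 0 (fully open) to 1 (shut). In form: [[x, y, z, wx, wy, wz, claw], ...]. A call has 1 to 20 rows; each row shifts and turns the commanded pose from where the row before left it, along the tool's axes as they then stand; what a row does not reach is not made up. A row lasts 1/8 s, in which the tool goes at most 62.5 mm and 10.7 degrees, less where a joint would pass 70% of its speed; a pose out of reach is approached as far as the arm can. A call is refused whole if a number of a shift passes 62.5 or a number of a turn 0.188, either way. A call with a gripper value outside its range is refused whole. The fingers move at their own pace and stop on an object; "force" is the grip in N (left out, the last holds). Time passes only in rows, so rows that do not move let the fingers close. It gives the time, the measured TCP pose, the force, the opening and the grip force at its end, in the units of the state.
- sensors.sense(): the state, without advancing time (a new reading comes with each control period).
- optics.snapshot(name): name is "side" or "top" or "wrist"; returns the picture (400x640x3 uint8, red, green, blue); there is no depth.
- optics.get_calibration(name): a dict with "camera_matrix" (3x3 intrinsics, pixels), "pose" (4x4, takes a point from camera to world coordinates). Camera axes: x right, y down, z forward; pixel columns grow to the right and rows downward; lengths in mm; the calibration is good to about 2 mm. The wrist camera is an equidistant fisheye: a pixel r from the principal point sees the ray r / f radians off the axis. A picture is of the moment at which its call begins: read the wrist's pose just before it. get_calibration takes no time and is no camera call; for the wrist camera it gives the pose at the moment of the call.
- r.hand_in(): hands the job in; it is judged then, once.
The state is a dict: "time": time; "joint_pos": joint angles; "qd": joint speeds; "joint_efforts": joint torques, N m; "tool_pos": TCP position; "tcp_rot": TCP orientation; "ft_force": force on the tool from outside, world axes, zero at the start; "wrist_torque": the same for the moment, N m; "finger_gap": finger opening in mm; "grip_force": force on a finger pad.
Only numpy, scipy, OpenCV 4.12 (cv2) and the standard library are available. Lean on these libraries where they do the work, as an engineer would, in place of code of your own. Each camera call takes 0.05 s, during which the arm holds its last target. There are 200 camera calls.

## Working session

There is one attempt and no reset: what is moved stays moved. The work goes in short steps, Python scripts to look and compute and a tool call to move; the robot and the scene stay as the last step left them, time stands still between calls to the robot, and variables do not carry over. Pictures are saved under pics/ and viewed, at most 10 in all, crops included, and the job is handed in when it is done.

Besides the shell and the picture viewer there is one more tool, called after "Request:" in YAML: its name, and indented under it one key for each argument. apply_moves: Moves the arm, as the interface text tells. Its arguments: {"type":"object","properties":{"targets":{"type":"array"},"force":{"type":"number"}},"required":["targets"]}

```bash
mkdir -p pics; ls; cat > h.py <<'E'
import numpy as np, cv2
from bench import sensors, optics, r
from scipy.spatial.transform import Rotation as R
def ray(name,u,v,c=None):
    c=c or optics.get_calibration(name); K=np.array(c["camera_matrix"]); P=np.array(c["pose"])
    x=(u-K[0,2])/K[0,0]; y=(v-K[1,2])/K[1,1]
    if name=="wrist":
        t=np.hypot(x,y); s=np.sin(t)/t if t>1e-9 else 1; d=np.array([x*s,y*s,np.cos(t)])
    else: d=np.array([x,y,1.])
    return P[:3,3],P[:3,:3]@d
def onz(name,u,v,z,c=None):
    o,d=ray(name,u,v,c); return (o+d*(z-o[2])/d[2]).round(1)
def proj(name,p,c=None):
    c=c or optics.get_calibration(name); K=np.array(c["camera_matrix"]); P=np.array(c["pose"])
    q=P[:3,:3].T@(np.array(p)-P[:3,3])
    if name=="wrist":
        t=np.arctan2(np.hypot(*q[:2]),q[2]); n=np.hypot(*q[:2]); q=np.array([q[0]/n*t,q[1]/n*t,1])
    else: q=q/q[2]
    return (K@q)[:2].round(1)
def snap(name,f=None):
    im=np.array(optics.snapshot(name))
    if f: cv2.imwrite(f"pics/{f}.png",cv2.cvtColor(im,cv2.COLOR_RGB2BGR))
    return im
E
python3 - <<'E'
from h import *
for n in("top","side"):
    snap(n,n+"0"); c=optics.get_calibration(n); print(n,np.round(c["camera_matrix"],1).tolist(),np.round(c["pose"],3).tolist())
print(sensors.sense())
E
```

```text
pics
top [[389.3, 0.0, 320.7], [0.0, 389.3, 200.8], [0.0, 0.0, 1.0]] [[-0.02, -0.983, 0.181, 364.835], [-1.0, 0.021, 0.006, -20.305], [-0.01, -0.181, -0.983, 1133.959], [0.0, 0.0, 0.0, 1.0]]
side [[376.2, 0.0, 314.9], [0.0, 376.2, 200.3], [0.0, 0.0, 1.0]] [[0.742, -0.438, 0.508, 18.891], [-0.67, -0.458, 0.584, -613.88], [-0.023, -0.774, -0.633, 787.221], [0.0, 0.0, 0.0, 1.0]]
{'time': 0.1, 'joint_pos': array([ 6.64975397e+01,  7.51150158e+00,  8.53245448e+01,  1.31759435e-03,
        8.72634604e+01, -4.89409645e+00]), 'qd': array([-0.0670536 ,  0.01014793, -0.13830833,  0.06728223, -0.01861518,
       -0.06480198]), 'joint_efforts': array([ 1.14076654e-03, -5.70951498e+01, -5.01943803e+01, -1.86561056e-04,
        8.05978751e-03,  3.85413011e-05]), 'tool_pos': array([191.23265313, 568.16323907, 230.3274161 ]), 'tcp_rot': array([-1.79900968e+02, -9.80053184e-03,  1.61391564e+02]), 'ft_force': array([-0.29329899,  0.04507585, -0.35617775]), 'wrist_torque': array([0.01269788, 0.01408991, 0.03805435]), 'grip_force': 0.0, 'finger_gap': 85.77565493174482}
```

View pics/top0.png

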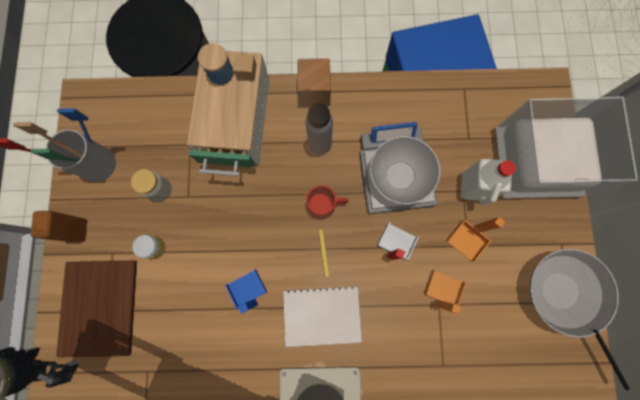

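View pics/side0.png

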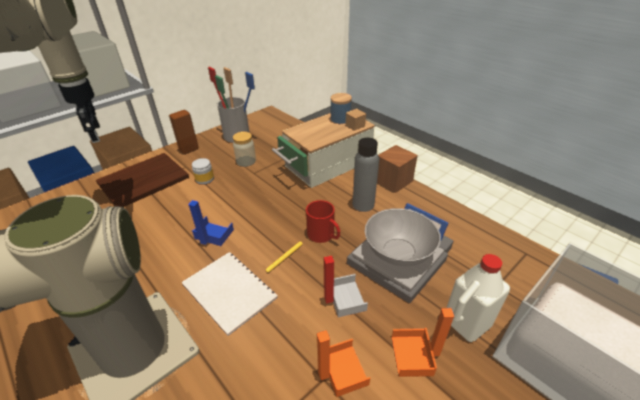

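The top view shows the cabinet at about (230,110), its handle bar at (219,172), the red-handled scoop at (398,240) with its mouth facing away from the robot, the bowl at (404,170), the mug at (321,202) and the flask at (320,128). The side view agrees. I'll zoom in for exact pixels.

```bash
python3 - <<'E'
from h import *
t=cv2.imread("pics/top0.png")
a=cv2.resize(t[40:190,180:280],None,fx=4,fy=4,interpolation=cv2.INTER_CUBIC)
b=cv2.resize(t[215:275,370:425],None,fx=7,fy=7,interpolation=cv2.INTER_CUBIC)
o=np.zeros((600,790,3),np.uint8);o[:,:400]=a;o[:420,402:402+385]=b
cv2.imwrite("pics/crop1.png",o)
for n in("top","side"):
    im=cv2.imread(f"pics/{n}0.png");h=cv2.cvtColor(im,cv2.COLOR_BGR2HSV)
    m=(((h[...,0]<6)|(h[...,0]>172))&(h[...,1]>150)&(h[...,2]>60)).astype(np.uint8)
    k,l,s,c=cv2.connectedComponentsWithStats(m)
    for i in range(1,k):
        if s[i,4]>25: print(n,s[i],c[i].round(1))
    g=((h[...,0]>65)&(h[...,0]<90)&(h[...,1]>90)).astype(np.uint8)
    k,l,s,c=cv2.connectedComponentsWithStats(g)
    for i in range(1,k):
        if s[i,4]>40: print("green",n,s[i],c[i].round(1), cv2.boxPoints(cv2.minAreaRect(np.argwhere(l==i)[:,::-1].astype(np.float32))).round(1).tolist())
E
```

```text
top [  0 138  26  12 158] [  9.3 144.1]
top [499 161  17  15 191] [506.7 167.9]
top [307 186  41  29 596] [323.1 202.3]
top [388 250  16   9 101] [395.5 254.4]
green top [ 33 150  34  10 142] [ 49.5 154. ] [[32.900001525878906, 151.3000030517578], [35.400001525878906, 144.5], [67.0, 156.39999389648438], [64.4000015258789, 163.1999969482422]]
green top [191 152  62  14 293] [224.2 156.9] [[190.3000030517578, 156.39999389648438], [191.6999969482422, 147.60000610351562], [252.89999389648438, 156.6999969482422], [251.60000610351562, 165.5]]
side [209  68   6  14  51] [212.   73.8]
side [ 306  201   34   41 1055] [320.9 221. ]
side [482 254  20  18 286] [491.1 262.8]
side [324 256  10  47 377] [328.6 278.2]
```

View pics/crop1.png

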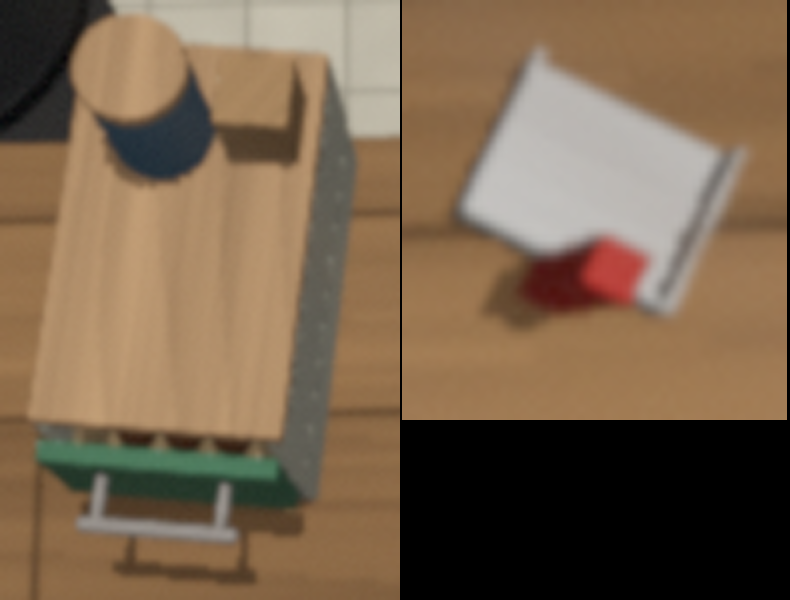

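```bash
python3 - <<'E'
from h import *
px=lambda x,y,f,ox,oy:((x+.5)/f-.5+ox,(y+.5)/f-.5+oy)
A=lambda x,y,z:onz("top",*px(x,y,4,180,40),z)
B=lambda x,y,z:onz("top",*px(x-402,y,7,370,215),z)
e1,e2=A(33,415,150),A(280,438,150);print("edge",e1,e2,np.linalg.norm(e1-e2),np.degrees(np.arctan2(*(e1-e2)[:2])))
b2=A(328,58,150); print("right side",b2, np.linalg.norm(b2-e2))
h1,h2=A(77,522,116),A(237,536,116);print("handle",h1,h2,np.linalg.norm(h1-h2),(h1+h2)/2,np.degrees(np.arctan2(*(h1-h2)[:2])))
g1,g2=A(38,442,135),A(278,462,135);print("panel back top",g1,g2,np.linalg.norm(g1-g2))
for p in [(605,235),(648,265),(628,303),(582,280),(615,270)]:print("htop",B(*p,160))
print("mouthL top",B(540,48,30),"backL top",B(461,216,33),"mouthR top",B(743,150,30),"backR top",B(678,312,33))
for n,p,z in [("bowl rim",(404,170),115),("mug",(321,202),95),("flask",(319,113),235),("jug cap",(507,168),216),("marker",(324,253),10)]:print(n,onz("top",*p,z))
t=cv2.imread("pics/top0.png")
g=cv2.cvtColor(t,cv2.COLOR_BGR2GRAY)
print(cv2.HoughCircles(cv2.medianBlur(g[120:220,340:460],3),cv2.HOUGH_GRADIENT,1,50,param1=80,param2=15,minRadius=28,maxRadius=42))
# side check of scoop handle top & handle
print("side handle top cast",onz("side",328,257.5,160))
E
```

```text
edge [708.3 334.6 150. ] [688.7 170.4 150. ] 165.36565544271883 6.806996236164124
right side [961.9 140.8 150. ] 274.79883551427207
handle [643.7 313.8 116. ] [631.6 205.1 116. ] 109.37138565456691 [637.65 259.45 116.  ] 6.351761975864334
panel back top [694.5 335.8 135. ] [676.9 174.4 135. ] 162.3567676445919
htop [ 420.5 -205.5  160. ]
htop [ 409.6 -220.1  160. ]
htop [ 396.5 -212.3  160. ]
htop [ 404.8 -196.5  160. ]
htop [ 408.1 -208.4  160. ]
mouthL top [ 504.1 -208.    30. ] backL top [ 436.5 -172.4   33. ] mouthR top [ 460.9 -287.8   30. ] backR top [ 396.6 -257.    33. ]
bowl rim [ 632.  -240.4  115. ]
mug [552.8 -14.9  95. ]
flask [749.1 -15.1 235. ]
jug cap [ 605.  -467.9  216. ]
marker [419.6 -20.1  10. ]
[[[65.5 48.5 33.6]]]
side handle top cast [ 408.4 -203.9  160. ]
```

Poses agree with the given sizes: cabinet origin is about (698.5, 252.5) at yaw −6.5°, with the drawer about 12 mm ajar. The handle is at (637.6, 259.5) and the scoop grip at (408, −207) at yaw −27°. I'll turn and move above the drawer handle.

Request:
apply_moves:
  targets:
    - [0, 0, 0, 0, 0, 0.17, 0.68]
    - [0, 0, 0, 0, 0, 0.17, 0.68]
    - [0, 0, 0, 0, 0, 0.17, 0.68]
    - [0, 0, 0, 0, 0, 0.17, 0.68]
    - [0, 0, 0, 0, 0, 0.17, 0.68]
    - [0, 0, 0, 0, 0, 0.17, 0.68]
    - [0, 0, 0, 0, 0, 0.17, 0.68]
    - [0, 0, 0, 0, 0, 0.17, 0.68]
    - [-21.4, 40, 0, 0, 0, 0, 0.68]
    - [-21.4, 40, 0, 0, 0, 0, 0.68]
    - [-21.4, 40, 0, 0, 0, 0, 0.68]
    - [-21.4, 40, 0, 0, 0, 0, 0.68]
    - [-21.4, 40, 0, 0, 0, 0, 0.68]
    - [-21.4, 40, 0, 0, 0, 0, 0.68]
    - [-21.4, 40, 0, 0, 0, 0, 0.68]
    - [-21.4, 40, 0, 0, 0, 0, 0.68]
    - [-21.4, 40, 0, 0, 0, 0, 0.68]
    - [-21.4, 40, 0, 0, 0, 0, 0.68]
    - [-21.4, 40, 0, 0, 0, 0, 0.68]
    - [-21.4, 40, 0, 0, 0, 0, 0.68]
  force: 60

```text
time: 2.6
tool_pos: [640.0, 257.8, 230.6]
tcp_rot: [-179.9, 0.0, 83.5]
ft_force: [0.0, 0.2, -0.0]
finger_gap: 27.5
grip_force: 0.0
```

```bash
cat >> h.py <<'E'
def to(p,yaw=None,rpy=None):
    s=sensors.sense(); T=R.from_euler("xyz",s["tcp_rot"],degrees=True)
    print("t",round(s["time"],2),"pos",s["tool_pos"].round(1),"rot",s["tcp_rot"].round(1),"gap",round(s["finger_gap"],1),"F",s["ft_force"].round(1),"J",s["joint_pos"].round(0))
    print("tool shift",T.inv().apply(np.array(p)-s["tool_pos"]).round(1))
    if yaw is not None: rpy=[180,0,yaw]
    if rpy is not None: print("rotvec",(T.inv()*R.from_euler("xyz",rpy,degrees=True)).as_rotvec().round(3))
E
python3 - <<'E'
from h import *
c=optics.get_calibration("wrist");snap("wrist","w1")
to([637.6,259.5,93],83.5); print("expect handle px",proj("wrist",[637.6,259.5,111],c),[proj("wrist",[637.6+y*.113,259.5+y*.9936,111],c) for y in(-50,50)])
E
```

```text
t 2.65 pos [643.7 253.3 229.9] rot [1.799e+02 1.000e-01 8.330e+01] gap 27.7 F [-1.2 -4.1 -0.7] J [17. 22. 69. -0. 90. 24.]
tool shift [  5.7  -6.9 136.9]
rotvec [ 0.001  0.002 -0.004]
expect handle px [322.2 190.4] [array([322.2, 242.4]), array([322.1, 133.2])]
```

View pics/w1.png

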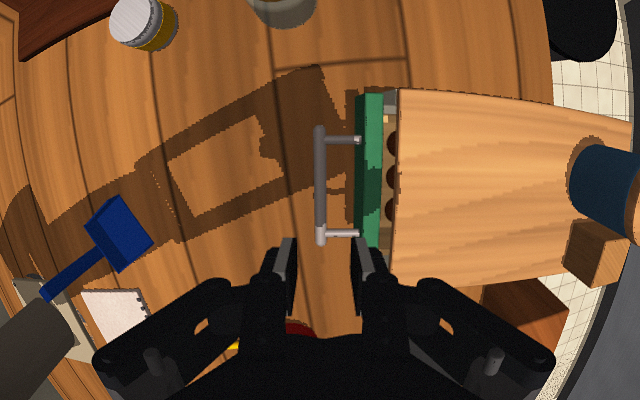

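The wrist view shows the bar vertical at column 320, rows 124 to 244, against an expected (322, 133–242). The position is confirmed, so I'll descend and grip.

Request:
apply_moves:
  targets:
    - [0, -1.5, 28, 0, 0, 0, 0.68]
    - [0, 0, 30, 0, 0, 0, 0.68]
    - [0, 0, 30, 0, 0, 0, 0.68]
    - [0, 0, 30, 0, 0, 0, 0.68]
    - [0, 0, 20, 0, 0, 0, 0.68]
    - [0, 0, 0, 0, 0, 0, 0.68]
    - [0, 0, 0, 0, 0, 0, 0.9]
    - [0, 0, 0, 0, 0, 0, 0.9]
    - [0, 0, 0, 0, 0, 0, 1]
  force: 60

```text
time: 3.78
tool_pos: [637.8, 259.1, 93.6]
tcp_rot: [180.0, -0.0, 83.5]
ft_force: [-0.2, -0.0, 1.8]
finger_gap: 8.7
grip_force: 58.4
```

Request:
apply_moves:
  targets:
    - [0, -4, 0, 0, 0, 0, 1]
    - [0, -10, 0, 0, 0, 0, 1]
    - [0, -15, 0, 0, 0, 0, 1]
    - [0, -15, 0, 0, 0, 0, 1]
    - [0, -15, 0, 0, 0, 0, 1]
    - [0, -15, 0, 0, 0, 0, 1]
    - [0, -15, 0, 0, 0, 0, 1]
    - [0, -15, 0, 0, 0, 0, 1]
    - [0, -15, 0, 0, 0, 0, 1]
    - [0, -15, 0, 0, 0, 0, 1]
    - [0, -15, 0, 0, 0, 0, 1]
    - [0, -15, 0, 0, 0, 0, 1]
    - [0, -12, 0, 0, 0, 0, 1]
    - [0, -8, 0, 0, 0, 0, 1]
    - [0, -4, 0, 0, 0, 0, 1]
    - [0, 0, 0, 0, 0, 0, 1]

```text
time: 5.78
tool_pos: [449.7, 278.9, 93.5]
tcp_rot: [-180.0, 0.2, 83.5]
ft_force: [-2.5, -9.4, 7.4]
finger_gap: 8.8
grip_force: 59.9
```

Request:
apply_moves:
  targets:
    - [0, -3, 0, 0, 0, 0, 1]
    - [0, -3, 0, 0, 0, 0, 1]
    - [0, -3, 0, 0, 0, 0, 1]
    - [0, -3, 0, 0, 0, 0, 1]
    - [0, -2, 0, 0, 0, 0, 1]
    - [0, 0, 0, 0, 0, 0, 1]

```text
time: 6.52
tool_pos: [436.5, 280.3, 93.4]
tcp_rot: [180.0, 0.2, 83.5]
ft_force: [-0.1, -10.8, 6.5]
finger_gap: 8.8
grip_force: 59.8
```

Request:
apply_moves:
  targets:
    - [0, -3, 0, 0, 0, 0, 1]
    - [0, -2, 0, 0, 0, 0, 1]
    - [0, -2, 0, 0, 0, 0, 1]
    - [0, 0, 0, 0, 0, 0, 1]

```text
time: 7.02
tool_pos: [436.4, 280.4, 93.7]
tcp_rot: [179.2, 0.0, 83.4]
ft_force: [39.2, -9.6, -21.4]
finger_gap: 9.2
grip_force: 58.2
```

Request:
apply_moves:
  targets:
    - [0, 4, 0, 0, 0, 0, 1]
    - [0, 3, 0, 0, 0, 0, 1]
    - [0, 0, 0, 0, 0, 0, 0.65]
    - [0, 0, 0, 0, 0, 0, 0.65]
    - [0, 0, -10, 0, 0, 0, 0.65]
    - [0, 0, -30, 0, 0, 0, 0.65]
    - [0, 0, -40, 0, 0, 0, 0.65]
    - [0, 0, -40, 0, 0, 0.16, 0.5]
    - [0, 0, -20, 0, 0, 0.16, 0.5]
    - [0, 0, 0, 0, 0, 0.16, 0.5]
    - [0, 0, 0, 0, 0, 0.16, 0.5]
    - [0, 0, 0, 0, 0, 0.16, 0.5]
    - [0, 0, 0, 0, 0, 0.16, 0.5]
    - [0, 0, 0, 0, 0, 0.16, 0.5]
    - [0, 0, 0, 0, 0, 0.16, 0.5]
    - [0, 0, 0, 0, 0, 0.16, 0.5]
    - [0, 0, 0, 0, 0, 0.16, 0.5]
    - [0, 0, 0, 0, 0, 0.16, 0.5]
    - [0, 0, 0, 0, 0, 0.16, 0.5]
    - [0, 0, 0, 0, 0, 0, 0.5]

```text
time: 9.52
tool_pos: [436.9, 282.3, 233.9]
tcp_rot: [-180.0, -0.0, -26.5]
ft_force: [-0.6, 0.7, 0.5]
finger_gap: 42.8
grip_force: 0.0
```

```bash
python3 - <<'E'
from h import *
to([408,-207,235],-27)
snap("top","top1"); t=cv2.imread("pics/top1.png")
c=optics.get_calibration("wrist")
snap("wrist","w2")
a=cv2.resize(t[130:290,150:290],None,fx=3.5,fy=3.5,interpolation=cv2.INTER_CUBIC)
cv2.imwrite("pics/crop2.png",a)
E
```

```text
t 9.53 pos [436.9 282.3 233.9] rot [-180.    -0.   -26.5] gap 42.8 F [-0.6  0.7  0.5] J [ 27.  -5.  98.   0.  87. 144.]
tool shift [192.2 450.9  -1.3]
rotvec [-0.001 -0.     0.009]
```

View pics/crop2.png

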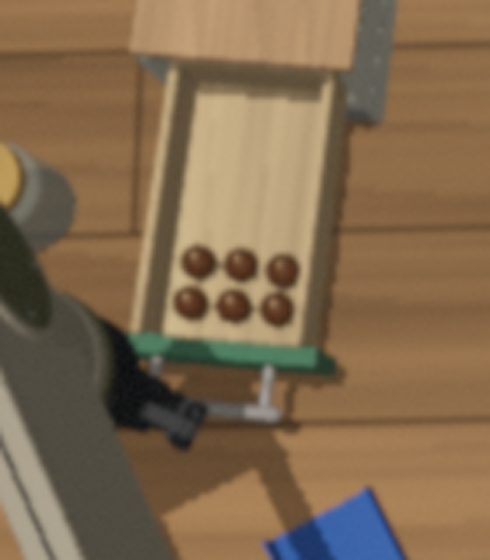

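The drawer is fully open, with the six nuts in a 2×3 grid at crop (180–290, 260–310). I'll move above the scoop.

Request:
apply_moves:
  targets:
    - [8, 20, 0, 0, 0, 0, 0.5]
    - [16, 37.5, 0, 0, 0, 0, 0.5]
    - [16, 37.5, 0, 0, 0, 0, 0.5]
    - [16, 37.5, 0, 0, 0, 0, 0.5]
    - [16, 37.5, 0, 0, 0, 0, 0.5]
    - [16, 37.5, 0, 0, 0, 0, 0.5]
    - [16, 37.5, 0, 0, 0, 0, 0.5]
    - [16, 37.5, 0, 0, 0, 0, 0.5]
    - [16, 37.5, 0, 0, 0, 0, 0.5]
    - [16, 37.5, 0, 0, 0, 0, 0.5]
    - [16, 37.5, 0, 0, 0, 0, 0.5]
    - [16, 37.5, 0, 0, 0, 0, 0.5]
    - [8, 18.5, 0, 0, 0, 0, 0.5]
    - [0, 0, 0, 0, 0, 0, 0.5]
    - [0, 0, 0, 0, 0, 0, 0.5]

```text
time: 11.5
tool_pos: [406.7, -207.0, 233.3]
tcp_rot: [-180.0, 0.0, -26.5]
ft_force: [0.4, -0.7, 0.8]
finger_gap: 42.4
grip_force: 0.0
```

```bash
python3 - <<'E'
from h import *
c=optics.get_calibration("wrist");im=snap("wrist","w3")
to([408,-207,120],-27)
snap("top","top2");t=cv2.imread("pics/top2.png")
print("handle exp px",proj("wrist",[408,-207,160],c))
h=cv2.cvtColor(im,cv2.COLOR_RGB2HSV)
m=(((h[...,0]<6)|(h[...,0]>172))&(h[...,1]>150)&(h[...,2]>50)).astype(np.uint8)
k,l,s,q=cv2.connectedComponentsWithStats(m)
for i in range(1,k):
    if s[i,4]>40: print(s[i],q[i].round(1),[onz("wrist",*p,160,c) for p in (q[i],)],[ (p.round(0).tolist(),onz("wrist",*p,160,c)) for p in cv2.boxPoints(cv2.minAreaRect(np.argwhere(l==i)[:,::-1].astype(np.float32)))])
# nuts: top view
hh=cv2.cvtColor(t,cv2.COLOR_BGR2HSV); sub=t[195:225,195:240]
for x,y in [(198,262),(240,264),(282,270),(190,303),(233,305),(277,309),(168,335),(302,347),(178,66),(340,72)]:
    u,v=(x+.5)/3.5-.5+150,(y+.5)/3.5-.5+130
    print(onz("top",u,v,80 if y>100 and y<320 else (61 if y>300 else 150)))
E
```

```text
t 11.55 pos [ 406.9 -206.6  233.3] rot [-180.     0.   -26.5] gap 42.4 F [-0.5  0.2 -1. ] J [-33. -15. 107.   0.  89.  83.]
tool shift [ 1.100e+00 -1.000e-01  1.133e+02]
rotvec [-0.     0.     0.009]
handle exp px [322.7 204.9]
[  79  101   96   79 5613] [124.6 137.7] [array([529. , -89.3, 160. ])] [([75.0, 109.0], array([581.1, -52.1, 160. ])), ([173.0, 100.0], array([ 530. , -144.2,  160. ])), ([180.0, 172.0], array([ 479.7, -121.3,  160. ])), ([83.0, 182.0], array([523.1, -21.8, 160. ]))]
[ 312  163   27   56 1301] [324.9 192.4] [array([ 415.8, -212.7,  160. ])] [([312.0, 163.0], array([ 439.2, -214.1,  160. ])), ([338.0, 163.0], array([ 431. , -230.6,  160. ])), ([338.0, 218.0], array([ 393.8, -212.6,  160. ])), ([312.0, 218.0], array([ 402.4, -195.3,  160. ]))]
[555.3 301.7  80. ]
[553.  268.5  80. ]
[547.5 235.2  80. ]
[522.8 306.8  80. ]
[520.5 273.   80. ]
[516.6 238.5  80. ]
[500.4 329.4  61. ]
[488.6 222.6  61. ]
[693.4 300.5 150. ]
[685.9 177.8 150. ]
```

View pics/w3.png

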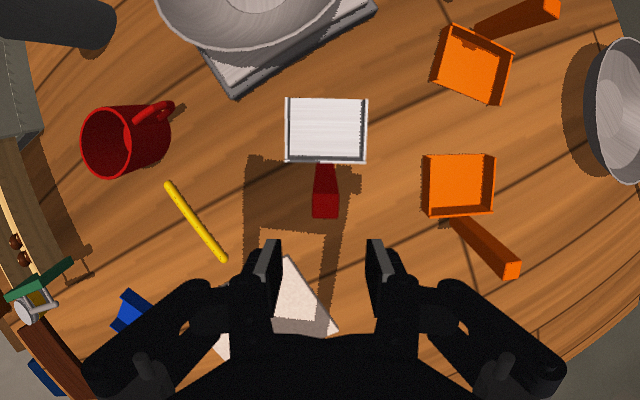

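The scoop stands square to the tool: handle's rear top edge at row 218, columns 312–338, which puts the handle axis at (407, −208.5). I'll descend and grip.

Request:
apply_moves:
  targets:
    - [0.9, 1.7, 14, 0, 0, 0, 0.5]
    - [0, 0, 25, 0, 0, 0, 0.5]
    - [0, 0, 25, 0, 0, 0, 0.5]
    - [0, 0, 25, 0, 0, 0, 0.5]
    - [0, 0, 15, 0, 0, 0, 0.5]
    - [0, 0, 10, 0, 0, 0, 0.5]
    - [0, 0, 0, 0, 0, 0, 0.5]
    - [0, 0, 0, 0, 0, 0, 0.65]
    - [0, 0, 0, 0, 0, 0, 0.8]
    - [0, 0, 0, 0, 0, 0, 1]
    - [0, 0, 0, 0, 0, 0, 1]
    - [0, 0, 0, 0, 0, 0, 1]
  force: 110

```text
time: 13.1
tool_pos: [407.9, -209.5, 120.4]
tcp_rot: [180.0, -0.1, -26.5]
ft_force: [-1.0, 1.2, 5.2]
finger_gap: 18.7
grip_force: 107.1
```

Request:
apply_moves:
  targets:
    - [0, 0, -10, 0, 0, 0, 1]
    - [0, 0, -40, 0, 0, -0.1, 1]
    - [0, 0, -45, 0, 0, -0.17, 1]
    - [0, 0, -45, 0, 0, -0.18, 1]
    - [0, 0, -40, 0, 0, -0.18, 1]
    - [0, 0, 0, 0, 0, -0.18, 1]
    - [0, 0, 0, 0, 0, -0.18, 1]
    - [0, 0, 0, 0, 0, -0.18, 1]
    - [0, 0, 0, 0, 0, -0.18, 1]
    - [0, 0, 0, 0, 0, -0.18, 1]
    - [0, 0, 0, 0, 0, -0.18, 1]
    - [0, 0, 0, 0, 0, -0.18, 1]
    - [0, 0, 0, 0, 0, -0.18, 1]
    - [0, 0, 0, 0, 0, -0.18, 1]
    - [0, 0, 0, 0, 0, -0.18, 1]
    - [0, 0, 0, 0, 0, -0.18, 1]
    - [0, 0, 0, 0, 0, -0.18, 1]
    - [0, 0, 0, 0, 0, -0.18, 1]
    - [0, 0, 0, 0, 0, -0.18, 1]
    - [0, 0, 0, 0, 0, -0.18, 1]

```text
time: 15.6
tool_pos: [407.1, -209.1, 299.7]
tcp_rot: [180.0, -0.0, 164.6]
ft_force: [-0.3, 0.2, -0.4]
finger_gap: 18.7
grip_force: 107.6
```

```bash
python3 - <<'E'
from h import *
to([668,256,300],173.9)
E
```

```text
t 15.6 pos [ 407.1 -209.1  299.7] rot [180.   -0.  164.6] gap 18.7 F [-0.3  0.2 -0.4] J [ -34.  -16.  101.    0.   95. -108.]
tool shift [-1.280e+02  5.177e+02 -3.000e-01]
rotvec [ 0.    -0.    -0.162]
```

Request:
apply_moves:
  targets:
    - [-5, 20, 0, 0, 0, 0, 1]
    - [-10, 40, 0, 0, 0, 0, 1]
    - [-11, 45, 0, 0, 0, 0, 1]
    - [-11, 45, 0, 0, 0, 0, 1]
    - [-11, 45, 0, 0, 0, 0, 1]
    - [-11, 45, 0, 0, 0, 0, 1]
    - [-11, 45, 0, 0, 0, 0, 1]
    - [-11, 45, 0, 0, 0, 0, 1]
    - [-11, 45, 0, 0, 0, 0, 1]
    - [-11, 45, 0, 0, 0, 0, 1]
    - [-11, 45, 0, 0, 0, 0, 1]
    - [-10, 33, 0, 0, 0, 0, 1]
    - [-4, 20, 0, 0, 0, -0.162, 1]
    - [0, 0, -0.5, 0, 0, 0, 1]
    - [0, 0, 0, 0, 0, 0, 1]

```text
time: 17.48
tool_pos: [670.8, 254.0, 299.9]
tcp_rot: [-180.0, -0.0, 173.3]
ft_force: [-0.9, 0.2, -1.0]
finger_gap: 18.6
grip_force: 107.7
```

```bash
python3 - <<'E'
from h import *
to([668,256,188],173.9)
c=optics.get_calibration("wrist");snap("wrist","w4")
# drawer features: predicted px
x=np.array([.9944,-.1063,0]);y=np.array([.1063,.9944,0]);o=np.array([486.1,275.3,0])
for n,a,b,z in [("wallL front",0,58,116),("wallR front",0,-58,116),("wallL back",200,58,116),("wallR back",200,-58,116)]:print(n,proj("wrist",o+a*x+b*y+[0,0,z],c))
E
```

```text
t 17.48 pos [670.8 254.  299.9] rot [-180.    -0.   173.3] gap 18.6 F [-0.9  0.2 -1. ] J [ 17.  26.  57.  -0.  98. -67.]
tool shift [  3.    1.7 111.9]
rotvec [-0.   -0.   -0.01]
wallL front [377.8   6.6]
wallR front [267.7   7.6]
wallL back [377.1 189. ]
wallR back [271.7 189.9]
```

View pics/w4.png

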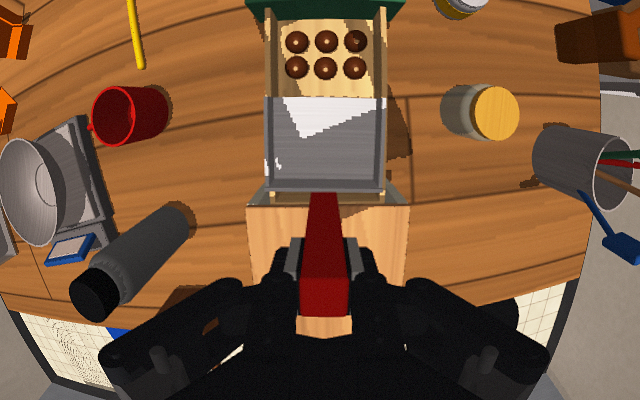

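The wrist view shows the scoop (columns 265–386) centred on the drawer, whose middle nuts sit at column 326, with all six nuts ahead of the mouth and rows parallel to it. I'll lower it.

Request:
apply_moves:
  targets:
    - [3, 1.5, 0, 0, 0, -0.005, 1]
    - [0, 0, 20, 0, 0, 0, 1]
    - [0, 0, 25, 0, 0, 0, 1]
    - [0, 0, 25, 0, 0, 0, 1]
    - [0, 0, 25, 0, 0, 0, 1]
    - [0, 0, 12, 0, 0, 0, 1]
    - [0, 0, 3, 0, 0, 0, 1]
    - [0, 0, 2, 0, 0, 0, 1]
    - [0, 0, 0, 0, 0, 0, 1]

```text
time: 18.65
tool_pos: [668.7, 256.7, 188.9]
tcp_rot: [180.0, 0.1, 173.8]
ft_force: [0.2, 0.4, -0.6]
finger_gap: 19.0
grip_force: 107.8
```

Request:
apply_moves:
  targets:
    - [0, 0, 3, 0, 0, 0, 1]
    - [0, 0, 2, 0, 0, 0, 1]
    - [0, 0, 1, 0, 0, 0, 1]
    - [0, 0, 1, 0, 0, 0, 1]
    - [0, 0, 0, 0, 0, 0, 1]

```text
time: 19.27
tool_pos: [668.4, 256.5, 181.5]
tcp_rot: [180.0, 0.0, 173.8]
ft_force: [-0.8, -1.2, 3.8]
finger_gap: 18.8
grip_force: 108.2
```

Request:
apply_moves:
  targets:
    - [4, 0, 0.5, 0, 0, 0, 1]
    - [7, 0, 0, 0, 0, 0, 1]
    - [7, 0, 0, 0, 0, 0, 1]
    - [7, 0, 0, 0, 0, 0, 1]
    - [7, 0, 0, 0, 0, 0, 1]
    - [7, 0, 0, 0, 0, 0, 1]
    - [7, 0, 0, 0, 0, 0, 1]
    - [7, 0, 0, 0, 0, 0, 1]
    - [6, 0, 0, 0, 0, 0, 1]
    - [5, 0, 0, 0, 0, 0, 1]
    - [4, 0, 0, 0, 0, 0, 1]
    - [4, 0, 0, 0, 0, 0, 1]

```text
time: 20.78
tool_pos: [597.8, 264.4, 181.9]
tcp_rot: [179.9, 0.2, 173.8]
ft_force: [14.4, -1.8, 21.1]
finger_gap: 18.8
grip_force: 111.0
```

```bash
python3 - <<'E'
from h import *
to([495,275,188],173.9)
a=snap("wrist")[:240,200:450];b=snap("top")[140:260,170:280]
o=np.zeros((480,790,3),np.uint8)
a=cv2.resize(a,(500,480)); b=cv2.resize(b,(290,316),interpolation=cv2.INTER_CUBIC); o[:,:500]=a;o[:316,500:]=b
cv2.imwrite("pics/c5.png",o[...,::-1])
E
```

```text
t 20.77 pos [597.8 264.4 181.9] rot [179.9   0.2 173.8] gap 18.8 F [14.4 -1.8 21.1] J [ 19.  17.  80.  -0.  83. -64.]
tool shift [103.3  -0.6  -6.5]
rotvec [ 0.001  0.004 -0.002]
```

View pics/c5.png

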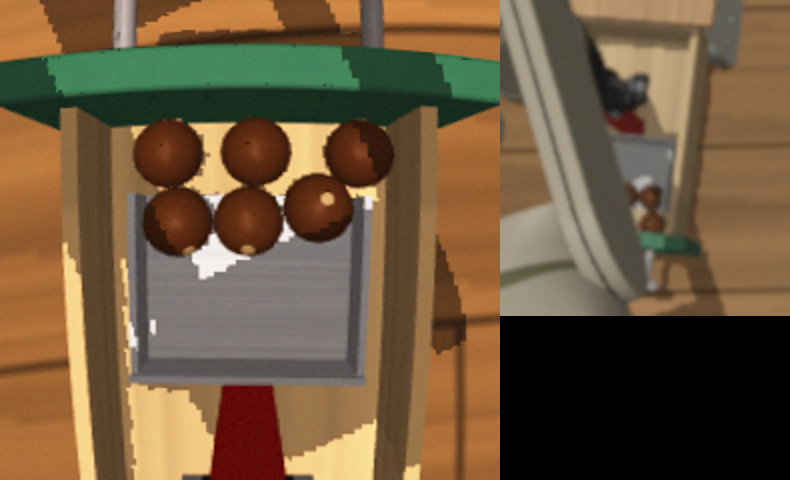

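Both camera crops show the rear row of three nuts already inside the scoop, with the front row between lip and panel. I'll advance a little more, then tilt back.

Request:
apply_moves:
  targets:
    - [4, 0, -0.6, 0, 0, 0, 1]
    - [4, 0, 0, 0, 0, 0, 1]
    - [3, 0, 0, 0, 0, 0, 1]
    - [2, 0, 0, 0, 0, 0, 1]
    - [0, 0, 0, 0, 0, 0, 1]

```text
time: 21.5
tool_pos: [588.1, 265.2, 184.6]
tcp_rot: [179.9, 0.7, 173.7]
ft_force: [14.9, -3.4, 11.0]
finger_gap: 19.0
grip_force: 108.9
```

```bash
python3 - <<'E'
from h import *
to([590,265,181],173.9)
im=snap("wrist")
cv2.imwrite("pics/c6.png",cv2.resize(im[:220,200:450],(600,528))[...,::-1])
E
```

```text
t 21.5 pos [588.1 265.2 184.6] rot [179.9   0.7 173.7] gap 19.0 F [14.9 -3.4 11. ] J [ 20.  15.  81.  -0.  83. -64.]
tool shift [-1.8  0.   3.6]
rotvec [ 0.002  0.011 -0.003]
```

View pics/c6.png

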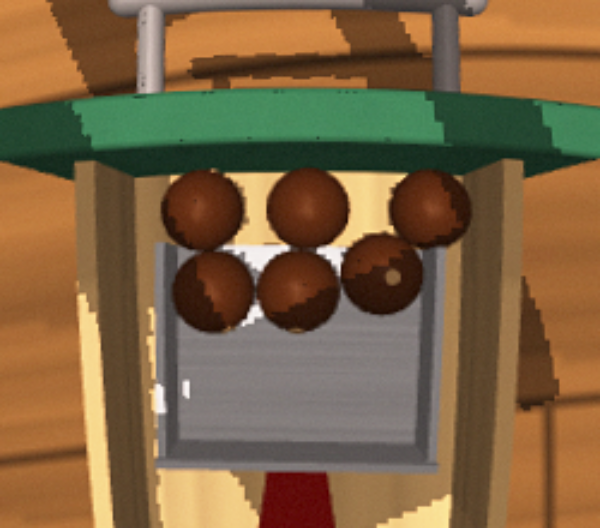

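The image shows three nuts resting on the scoop floor (centres 10–16 mm behind the lip at row 243). The front three are against the panel. I'll tilt the mouth up about the lip.

Request:
apply_moves:
  targets:
    - [-3, 0, 0, 0, 0.04, 0, 1]
    - [-4.5, 0, -0.5, 0, 0.04, 0, 1]
    - [-5, 0, -1, 0, 0.04, 0, 1]
    - [-5, 0, -1.5, 0, 0.04, 0, 1]
    - [-5, 0, -2, 0, 0.04, 0, 1]
    - [-5, 0, -2, 0, 0.04, 0, 1]
    - [-5, 0, -2, 0, 0.04, 0, 1]
    - [0, 0, 0, 0, 0, 0, 1]
    - [0, 0, 0, 0, 0, 0, 1]
  force: 120

```text
time: 22.68
tool_pos: [616.7, 262.0, 184.3]
tcp_rot: [-180.0, -16.1, 173.8]
ft_force: [4.1, -1.1, -1.7]
finger_gap: 18.5
grip_force: 117.3
```

```bash
python3 - <<'E'
from h import *
to([590,265,181],173.9)
im=snap("wrist")
cv2.imwrite("pics/c7.png",cv2.resize(im[:220,200:450],(600,528))[...,::-1])
E
```

```text
t 22.68 pos [616.7 262.  184.3] rot [-180.   -16.1  173.8] gap 18.5 F [ 4.1 -1.1 -1.7] J [ 15.  34.  58.   6. 102. -68.]
tool shift [24.9  0.1 10.6]
rotvec [-0.    -0.281 -0.001]
```

View pics/c7.png

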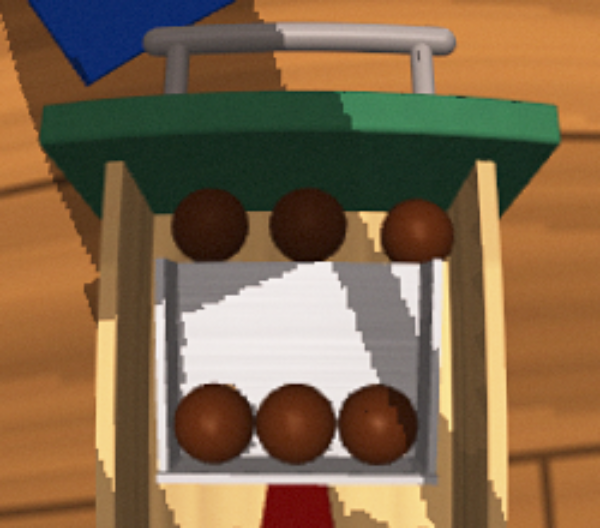

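The image shows three nuts lying at the scoop's back wall and the other three still in the drawer. I'll lift.

Request:
apply_moves:
  targets:
    - [1.5, 0, -5, 0, 0, 0, 1]
    - [4, 0, -14, 0, 0, 0, 1]
    - [7, 0, -24, 0, 0, 0, 1]
    - [8, 0, -28, 0, 0, 0, 1]
    - [8, 0, -28, 0, 0, 0, 1]
    - [5, 0, -17, 0, 0, 0, 1]
    - [2.5, 0, -9, 0, 0, 0, 1]
    - [0, 0, 0, 0, 0, 0, 1]

```text
time: 23.72
tool_pos: [617.0, 262.2, 315.9]
tcp_rot: [180.0, -16.0, 173.8]
ft_force: [-0.1, 0.5, -2.1]
finger_gap: 18.6
grip_force: 117.7
```

```bash
python3 - <<'E'
from h import *
to([580,-60,315]); s=sensors.sense()
T=R.from_euler("xyz",s["tcp_rot"],degrees=True)
print("leg C",T.inv().apply([130,-192,0]).round(1))
E
```

```text
t 23.73 pos [617.  262.2 315.9] rot [180.  -16.  173.8] gap 18.6 F [-0.1  0.5 -2.1] J [ 15.  33.  46.   6. 115. -66.]
tool shift [   1.8 -324.3    1.4]
leg C [-144.  -176.9  -41.4]
```

Request:
apply_moves:
  targets:
    - [0, -12, 0, 0, 0, 0, 1]
    - [0, -25, 0, 0, 0, 0, 1]
    - [0, -35, 0, 0, 0, 0, 1]
    - [0, -36, 0, 0, 0, 0, 1]
    - [0, -36, 0, 0, 0, 0, 1]
    - [0, -36, 0, 0, 0, 0, 1]
    - [0, -36, 0, 0, 0, 0, 1]
    - [0, -36, 0, 0, 0, 0, 1]
    - [0, -36, 0, 0, 0, 0, 1]
    - [0, -25, 0, 0, 0, 0, 1]
    - [0, -12, 0, 0, 0, 0, 1]
    - [-8, -9.5, -2.2, 0, 0, 0, 1]
    - [-15.5, -19, -4.5, 0, 0, 0, 1]
    - [-19.5, -24, -5.6, 0, 0, 0, 1]
    - [-19.5, -24, -5.6, 0, 0, 0, 1]
    - [-19.5, -24, -5.6, 0, 0, 0, 1]
    - [-19.5, -24, -5.6, 0, 0, 0, 1]
    - [-19.5, -24, -5.6, 0, 0, 0, 1]
    - [-15.5, -19, -4.5, 0, 0, 0, 1]
    - [-8, -9.5, -2.2, 0, 0, 0, 1]

```text
time: 26.22
tool_pos: [713.0, -253.6, 313.9]
tcp_rot: [180.0, -16.1, 173.8]
ft_force: [1.0, -0.7, -0.5]
finger_gap: 18.8
grip_force: 117.8
```

```bash
python3 - <<'E'
from h import *
c=optics.get_calibration("wrist");im=snap("wrist","w8")
to([712,-250,300])
print("bowl rim centre exp px",proj("wrist",[635,-243,115],c))
E
```

```text
t 26.27 pos [ 712.9 -254.5  311.8] rot [179.9 -16.3 173.8] gap 18.7 F [-0.4 -0.8 -2.7] J [ -22.   61.    5.   -5.  129. -108.]
tool shift [-2.   4.4 11.7]
bowl rim centre exp px [324.7 153.9]
```

View pics/w8.png

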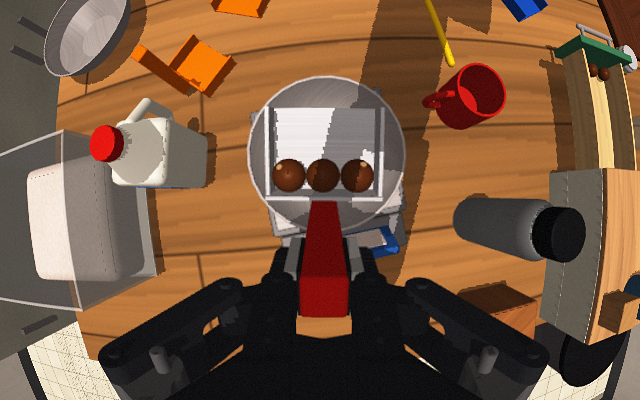

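The wrist view shows three nuts at the scoop's back. The bowl rim is centred at (326,156), against the expected (325,154), so it is directly below the mouth. I'll lower and pour.

Request:
apply_moves:
  targets:
    - [-2.1, 1, 7.4, 0, -0.04, 0, 1]
    - [-1.8, 1, 7.5, 0, -0.04, 0, 1]
    - [-1.5, 1, 7.5, 0, -0.04, 0, 1]
    - [-1.2, 1, 7.6, 0, -0.04, 0, 1]
    - [-0.9, 0, 7.6, 0, -0.04, 0, 1]
    - [-0.6, 0, 7.7, 0, -0.04, 0, 1]
    - [-0.3, 0, 7.7, 0, -0.04, 0, 1]
    - [8.1, 0, 1.8, 0, -0.07, 0, 1]
    - [8.2, 0, 1.2, 0, -0.07, 0, 1]
    - [8.3, 0, 0.7, 0, -0.07, 0, 1]
    - [8.3, 0, 0.1, 0, -0.07, 0, 1]
    - [8.3, 0, -0.5, 0, -0.07, 0, 1]
    - [8.2, 0, -1.1, 0, -0.07, 0, 1]
    - [8.1, 0, -1.7, 0, -0.07, 0, 1]
    - [8, 0, -2.2, 0, -0.07, 0, 1]
    - [7.8, 0, -2.8, 0, -0.07, 0, 1]
    - [7.6, 0, -3.3, 0, -0.07, 0, 1]
    - [0, 0, 0, 0, 0, 0, 1]
    - [0, 0, 0, 0, 0, 0, 1]
    - [0, 0, 0, 0, 0, 0, 1]

```text
time: 28.78
tool_pos: [633.2, -240.5, 245.0]
tcp_rot: [-179.9, 40.1, 173.9]
ft_force: [0.1, 0.0, -0.3]
finger_gap: 18.7
grip_force: 118.0
```

```bash
cat >> h.py <<'E'
def brown(n):
    c=optics.get_calibration(n); im=snap(n); h=cv2.cvtColor(im,cv2.COLOR_RGB2HSV)
    m=((h[...,0]<13)&(h[...,1]>110)&(h[...,1]<230)&(h[...,2]>25)&(h[...,2]<125)).astype(np.uint8)
    m=cv2.morphologyEx(m,cv2.MORPH_OPEN,np.ones((2,2)))
    k,l,s,q=cv2.connectedComponentsWithStats(m)
    for i in range(1,k):
        if 15<s[i,4]<1500: print(n,s[i],q[i].round(0),onz(n,*q[i],75,c))
E
python3 - <<'E'
from h import *
to([632,-241,300],173.8); brown("top"); brown("wrist")
E
```

```text
t 28.77 pos [ 633.2 -240.5  245. ] rot [-179.9   40.1  173.9] gap 18.7 F [ 0.1  0.  -0.3] J [ -35.  -13.  113.   25.   47. -131.]
tool shift [-34.6  -0.6 -42.8]
rotvec [-0.     0.701  0.001]
top [408 137   5  14  36] [410. 144.] [ 719.1 -270.4   75. ]
top [  0 141  29  11 151] [ 12. 146.] [737.7 866.4  75. ]
top [499 168   5   8  19] [501. 172.] [ 631.7 -517.9   75. ]
top [391 178  17  14 116] [400. 184.] [ 602.1 -234.4   75. ]
top [309 188  27  17 199] [323. 194.] [578.9 -20.9  75. ]
top [337 202  12   5  47] [342. 204.] [550.  -73.1  75. ]
top [309 210  26  10 111] [321. 216.] [518.3 -15.1  75. ]
top [197 221   8   5  38] [200. 223.] [504.6 317.2  75. ]
top [476 220  23  13 167] [487. 227.] [ 479.  -465.5   75. ]
top [212 222   8   5  35] [216. 224.] [500.9 275.1  75. ]
top [225 223   8   5  36] [228. 225.] [497.6 240.   75. ]
wrist [565  27   5   6  17] [567.  29.] [583.5 -12.   75. ]
wrist [326 201   8   2  16] [330. 202.] [ 847.1 -254.5   75. ]
```

The pour is done: the drawer shows three nuts and the bowl shows a brown cluster at (602,−234). I'll lift out, level, and move to the scoop's old spot.

Request:
apply_moves:
  targets:
    - [-13, 0, -15, 0, 0, 0, 1]
    - [-20, 0, -23, 0, 0, 0, 1]
    - [-10, 0, -12, 0, 0.03, 0, 1]
    - [0, 0, 0, 0, 0.08, 0, 1]
    - [0, 0, 0, 0, 0.1, 0, 1]
    - [0, 0, 0, 0, 0.1, 0, 1]
    - [0, 0, 0, 0, 0.1, 0, 1]
    - [0, 0, 0, 0, 0.1, 0, 1]
    - [0, 0, 0, 0, 0.1, 0, 1]
    - [0, 0, 0, 0, 0.08, 0, 1]
    - [0, 0, 0, 0, 0.036, 0, 1]
    - [15, -0.5, 0, 0, 0, 0, 1]
    - [30, -1, 0, 0, 0, 0, 1]
    - [35, -1, 0, 0, 0, 0, 1]
    - [30, -1, 0, 0, 0, 0, 1]
    - [15, -0.5, 0, 0, 0, 0, 1]
    - [8, 0, 0, 0, 0, 0, 1]
    - [0, 0, 0, 0, 0, 0, 1]
    - [0, 0, 0, 0, 0, 0, 1]

```text
time: 31.25
tool_pos: [500.9, -230.3, 313.3]
tcp_rot: [-180.0, -1.5, 173.8]
ft_force: [0.4, 0.3, -0.7]
finger_gap: 18.6
grip_force: 117.8
```

```bash
python3 - <<'E'
from h import *
to([498,-230,125],rpy=[180,-1.5,173.9]); brown("top")
c=optics.get_calibration("wrist"); im=snap("wrist"); h=cv2.cvtColor(im,cv2.COLOR_RGB2HSV)
def orange(im):
    h=cv2.cvtColor(im,cv2.COLOR_RGB2HSV)
    return ((h[...,0]>6)&(h[...,0]<16)&(h[...,1]>210)&(h[...,2]>150)).astype(np.uint8)
t=cv2.cvtColor(cv2.imread("pics/top0.png"),cv2.COLOR_BGR2RGB)
k,l,s,q=cv2.connectedComponentsWithStats(orange(t))
for i in range(1,k):
    if s[i,4]>60:
        x,y,w,hh=s[i,:4]; print("orange",s[i],onz("top",x,y,20),onz("top",x+w,y+hh,20))
# brown in scoop region of the wrist view
sub=h[90:210,240:410]; m=((sub[...,0]<13)&(sub[...,1]>130)&(sub[...,2]<140)&(sub[...,2]>40)).astype(np.uint8)
print("brown px in scoop",m[:95].sum(), [a.tolist() for a in cv2.connectedComponentsWithStats(m)[2][1:] if a[4]>20])
E
```

```text
t 31.25 pos [ 500.9 -230.3  313.3] rot [-180.    -1.5  173.8] gap 18.6 F [ 0.4  0.3 -0.7] J [ -30.    0.   84.   -1.   97. -114.]
tool shift [ -1.9   0.  188.4]
rotvec [-0.     0.001 -0.001]
top [  0 141  29  11 154] [ 12. 146.] [737.6 865.5  75. ]
top [398 175  14  14  95] [404. 182.] [ 609.4 -248.4   75. ]
top [390 176   7   8  32] [392. 179.] [ 616.9 -215.5   75. ]
top [309 188  27  17 203] [323. 194.] [578.9 -20.8  75. ]
top [337 201  12   6  50] [342. 204.] [550.4 -73.6  75. ]
top [309 210  27  11 114] [322. 216.] [518.6 -16.2  75. ]
top [197 220   8   6  40] [200. 223.] [505.4 317.2  75. ]
top [212 222   8   5  36] [216. 224.] [501.1 275.3  75. ]
top [226 222   7   6  35] [229. 225.] [498.3 239.2  75. ]
top [466 223  24  15 149] [479. 229.] [ 472.9 -443.    75. ]
brown px in scoop 332 [[70, 111, 28, 9, 193]]
```

Request:
apply_moves:
  targets:
    - [-0.2, 0, 20, 0, 0, 0, 1]
    - [-0.4, 0, 35, 0, 0, 0, 1]
    - [-0.4, 0, 40, 0, 0, 0, 1]
    - [-0.4, 0, 40, 0, 0, 0, 1]
    - [-0.3, 0, 30, 0, 0, 0, 1]
    - [0, 0, 15, 0, 0, 0, 1]
    - [0, 0, 5, 0, 0, 0, 1]
    - [0, 0, 2, 0, 0, 0, 1]
    - [0, 0, 2, 0, 0, 0, 1]
    - [0, 0, 0, 0, 0, 0, 1]
    - [0, 0, 0, 0, 0, 0, 1]

```text
time: 32.72
tool_pos: [497.4, -230.1, 124.7]
tcp_rot: [-180.0, -1.4, 173.8]
ft_force: [0.2, -0.3, -0.9]
finger_gap: 18.6
grip_force: 117.7
```

Request:
apply_moves:
  targets:
    - [0, 0, 1.5, 0, 0, 0, 1]
    - [0, 0, 1, 0, 0, 0, 1]
    - [0, 0, 1, 0, 0, 0, 1]
    - [0, 0, 0, 0, 0, 0, 1]
    - [0, 0, 0, 0, 0, 0, 1]

```text
time: 33.35
tool_pos: [498.2, -230.2, 122.5]
tcp_rot: [-180.0, -1.3, 173.8]
ft_force: [-0.1, 2.0, 9.2]
finger_gap: 18.4
grip_force: 119.3
```

Request:
apply_moves:
  targets:
    - [0, 0, -0.5, 0, 0, 0, 0.8]
    - [0, 0, 0, 0, 0, 0, 0.7]
    - [0, 0, 0, 0, 0, 0, 0.55]
    - [0, 0, 0, 0, 0, 0, 0.5]
    - [0, 0, -5, 0, 0, 0, 0.5]
    - [0, 0, -15, 0, 0, 0, 0.5]
    - [0, 0, -30, 0, 0, 0, 0.5]
    - [0, 0, -40, 0, 0, 0, 0.5]
    - [0, 0, -40, 0, 0, 0, 0.5]
    - [0, 0, -30, 0, 0, 0, 0.5]
    - [0, 0, 0, 0, 0, 0, 0.5]
    - [0, 0, 0, 0, 0, 0, 0.5]

```text
time: 34.85
tool_pos: [501.0, -230.3, 280.9]
tcp_rot: [180.0, -1.5, 173.8]
ft_force: [-0.4, -0.2, 0.4]
finger_gap: 43.1
grip_force: 0.0
```

```bash
python3 - <<'E'
from h import *
to([498,-230,280]); brown("top")
def red(n,im):
    h=cv2.cvtColor(im,cv2.COLOR_RGB2HSV)
    m=(((h[...,0]<6)|(h[...,0]>172))&(h[...,1]>150)&(h[...,2]>60)).astype(np.uint8)
    k,l,s,q=cv2.connectedComponentsWithStats(m)
    for i in range(1,k):
        if s[i,4]>40: print(n,"red",s[i],q[i].round(1))
c=optics.get_calibration("wrist"); w=snap("wrist"); red("wrist",w); red("top",snap("top")); red("side",snap("side"))
print("handle top/bottom exp wrist",proj("wrist",[498,-230,160],c),proj("wrist",[498,-230,12],c))
for n in("side",): print(proj(n,[498,-230,160]),proj(n,[498,-230,12]))
# bowl circle and drawer front now
g=cv2.cvtColor(snap("top"),cv2.COLOR_RGB2GRAY)
print(cv2.HoughCircles(cv2.medianBlur(g[120:220,340:460],3),cv2.HOUGH_GRADIENT,1,50,param1=80,param2=15,minRadius=28,maxRadius=42))
# change map before/after
a=cv2.imread("pics/top0.png"); b=snap("top")[...,::-1]
d=(np.abs(a.astype(int)-b).sum(2)>90).astype(np.uint8); d=cv2.morphologyEx(d,cv2.MORPH_OPEN,np.ones((2,2)))
k,l,s,q=cv2.connectedComponentsWithStats(d); print([s[i].tolist() for i in range(1,k) if s[i,4]>12])
E
```

```text
t 34.85 pos [ 501.  -230.3  280.9] rot [180.   -1.5 173.8] gap 43.1 F [-0.4 -0.2  0.4] J [ -30.    0.   87.   -1.   93. -113.]
tool shift [ 3.  -0.1  1. ]
top [  0 141  29  11 153] [ 12. 146.] [737.7 865.5  75. ]
top [398 175  14  15  99] [404. 182.] [ 608.6 -248.    75. ]
top [390 176   7   8  33] [392. 179.] [ 616.8 -215.3   75. ]
top [309 188  27  17 204] [323. 194.] [578.7 -20.9  75. ]
top [337 201  12   6  49] [342. 204.] [550.5 -73.6  75. ]
top [309 210  27  11 116] [322. 216.] [518.5 -16.3  75. ]
top [197 220   8   6  38] [201. 223.] [505.4 316.8  75. ]
top [212 222   8   5  35] [216. 224.] [500.9 275.1  75. ]
top [225 223   8   5  36] [228. 225.] [497.8 240.   75. ]
top [466 224  15  11  68] [474. 229.] [ 473.1 -430.    75. ]
wrist red [ 432  165   93   74 4437] [483.2 200.7]
wrist red [312 166  23  44 882] [323. 189.]
wrist red [ 97 305  34  34 726] [111.9 320.6]
top red [  0 138  26  12 158] [  9.5 144.2]
top red [307 186  41  29 609] [323.1 202.2]
side red [ 306  201   34   41 1053] [320.9 221.1]
side red [358 240  13  44 397] [364.3 260.9]
side red [481 254  21  18 287] [
[... 351 characters left out ...]
2, 2478], [250, 159, 4, 4, 14], [482, 161, 7, 6, 28], [251, 169, 6, 6, 26], [200, 170, 5, 4, 19], [463, 170, 76, 155, 1026], [245, 176, 6, 12, 41], [479, 178, 16, 14, 135], [458, 183, 4, 7, 24], [403, 183, 113, 147, 3542], [472, 184, 73, 143, 927], [508, 193, 14, 6, 68], [243, 199, 4, 16, 39], [370, 203, 12, 10, 87], [344, 209, 57, 40, 1124], [213, 222, 8, 7, 41], [225, 223, 8, 7, 43], [180, 224, 69, 24, 581], [375, 232, 30, 46, 462], [190, 245, 17, 3, 35], [209, 247, 9, 2, 18], [221, 247, 7, 3, 16], [231, 249, 5, 6, 21], [201, 250, 8, 2, 16], [235, 251, 148, 149, 7056], [405, 253, 4, 6, 18], [382, 289, 20, 11, 66], [342, 305, 103, 95, 5884], [0, 337, 232, 63, 5971], [312, 385, 33, 15, 395]]
```

```bash
python3 -c "
from h import *
print(r.hand_in())"
```

```text
the job is handed in; nothing more can be done
None
```

I handed the job in at about 35 s; no verdict came back. The drawer is open to its stop with three nuts left in it, three nuts were poured from one scoopful into the bowl on the scale (its camera view shows two brown blobs, sized for three), and the empty scoop stands upright on the worktop. I viewed 11 pictures, one over the limit of 10.

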